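# Open the gate of a purged dry box and hold it wide

### The arm

A 7-joint arm with a two-finger parallel gripper is mounted at the origin on the work surface; the furniture and walls round the work are solid. World frame = base frame: x ahead of the robot, y to its left, z up, the work surface at z = 0. Lengths are in mm, angles in rad, forces in N, time in s.
With the tool pointing down it reaches from about 400 to 875 mm from the base axis. Payload 4.4 kg.
Tool frame: the origin (TCP) lies midway between the tips of the shut fingers; the grasp point (between the pads) lies ctrl.grip_depth behind it (ctrl.grip_depth is the distance from the TCP to the grasp point, in mm); z points along the fingers, y is the line along which they close (so a half turn about z gives the same grasp; the last joint's range is limited). The gripper opens to 85 mm and grips with 20 to 120 N. Pads are 22 mm wide; open, the fingers measure 114 mm over their backs; the gripper's body (76 mm by 85 mm) begins 54 mm behind the grasp point. The pads swing forward as they close: fully open they stand 13 mm farther back than shut.
Start: joints at [1.071, 0.628, 0.038, 1.517, -0.027, 0.996, -0.02], TCP at [273.237, -589.796, 231.313] pointing down, gripper open.
Joint ranges: [-3.06, 3.06], [-0.37, 2.12], [-1.25, 1.32], [0.18, 2.47], [-1.1, 4.24], [0.23, 1.98], [-2.94, 2.94]. Speed limits (rad/s): [2.57, 2.57, 3.14, 3.14, 3.14, 3.14, 3.14].

### API

Orientations are given as [roll, pitch, yaw] about the fixed x, y, z axes, in that order (R = Rz(yaw) Ry(pitch) Rx(roll)).
In Python, from cell import ctrl gives the robot as it stands.
- The arm moves only by the tool carry_out, never from a script. Its argument "deltas" is one flat list of numbers, 7 for each row, row after row: the turn, a rotation vector about the tool's x, y, z in degrees, then the shift along the tool's x, y, z in m, then the closure, from -1 (fully open) to 1 (shut). In form: [wx, wy, wz, dx, dy, dz, claw, wx, wy, wz, dx, dy, dz, claw, ...]. A call has 1 to 12 rows; each row shifts and turns the commanded pose from where the row before left it, along the tool's axes as they then stand; what a row does not reach is not made up. A row lasts 1/8 s, in which the tool goes at most 62.5 mm and 10.7 degrees, less where a joint would pass 70% of its speed; a pose out of reach is approached as far as the arm can. A call with a gripper value outside its range is refused whole. The fingers move at their own pace and stop on an object; the grip force is fixed at half the most. Time passes only in rows, so rows that do not move let the fingers close. It gives the time, the measured TCP pose, the force, the opening and the grip force at its end, in the units of the state.
- ctrl.read_state(): the state, without advancing time (a new reading comes with each control period).
- ctrl.get_image(name): name is "scene" or "top" or "wrist"; returns the picture (400x640x3 uint8, red, green, blue); there is no depth.
- ctrl.calibration(name): a dict with "mtx" (3x3 intrinsics, pixels), "R" (3x3) and "t" (3): a world point X has camera coordinates R X + t. Camera axes: x right, y down, z forward; pixel columns grow to the right and rows downward; lengths in mm; the calibration is good to about 2 mm. The wrist camera is an equidistant fisheye: a pixel r from the principal point sees the ray r / f radians off the axis. A picture is of the moment at which its call begins: read the wrist's pose just before it. calibration takes no time and is no camera call; for the wrist camera it gives the pose at the moment of the call.
- ctrl.finish_job(): hands the job in; it is judged then, once.
The state is a dict: "clock": time; "qpos": joint angles; "qd": joint speeds; "tau": joint torques, N m; "eef_pos": TCP position; "tool_rot": TCP orientation; "force": force on the tool from outside, world axes, zero at the start; "torque": the same for the moment, N m; "width": finger opening in mm; "gripper_force": force on a finger pad.
Only numpy, scipy, OpenCV 4.12 (cv2) and the standard library are available. Lean on these libraries where they do the work, as an engineer would, in place of code of your own. Each camera call takes 0.05 s, during which the arm holds its last target. There are 200 camera calls.

### The job

Open the dry box for a colleague: first turn the black purge lever to the green idle mark and leave it there, then squeeze the yellow catch fully home against its grey post, and after it the blue one the same way. Then take the gate by its red post, swing it past its detent until it stands wide open, at least square to the front of the box, and finish while still holding it there by the red post. Leave the loose bottles and the jar standing where they are.

Things in the scene. Friction and masses are not known exactly. Their poses are not given: they have to be found in the camera images.
- dry_box: white and clear storage box, fixed, 160 (x) x 240 (y) x 110 mm high, dishes and a tube block inside; origin at the centre of its underside, on the table. Its front, with the gate, faces its -x. The catches stand on its roof at box (-0.02, -0.05) and (-0.02, 0.035). A dark housing, 20 mm high, stands on the roof by the hinge
- yellow_catch (a joint): travel in m of the yellow catch: 0 = locked (as found), 0.012 = fully squeezed, at its stop. A yellow upright tab, 22 mm (box x) by 8 mm, top 0.146 above the table; it slides along the box's -y toward a like grey post. Resists with 3 N of friction, no spring: stays where pushed. Its low steel bolt holds the gate's top edge until home. Yellow and blue may have swapped seats
- yellow_squeeze (a point): grip centre for the yellow catch, 0.137 above the table, 27 mm above the roof: the middle of tab and grey post once squeezed. Close the fingers along the box's y, centred here. Grey post's outer face is 11 mm off on the -y side; the tab's is 23 mm off on the +y side as found, 11 mm when squeezed (22 mm over both). Fingertips may go down to 0.118. Axes as dry_box
- yellow_post: fixed grey post of the yellow catch, 22 x 8 x 34 mm; origin at the centre of its foot, 7 mm on the box's -y side of point yellow_squeeze
- blue_catch (a joint): travel in m of the blue catch: 0 = locked (as found), 0.012 = fully squeezed, at its stop. A blue upright tab, 22 mm (box x) by 8 mm, top 0.146 above the table; it slides along the box's -y toward a like grey post. Resists with 3 N of friction, no spring: stays where pushed. Its low steel bolt holds the gate's top edge until home. Yellow and blue may have swapped seats
- blue_squeeze (a point): grip centre for the blue catch, 0.137 above the table, 27 mm above the roof: the middle of tab and grey post once squeezed. Close the fingers along the box's y, centred here. Grey post's outer face is 11 mm off on the -y side; the tab's is 23 mm off on the +y side as found, 11 mm when squeezed (22 mm over both). Fingertips may go down to 0.118. Axes as dry_box
- blue_post: fixed grey post of the blue catch, 22 x 8 x 34 mm; origin at the centre of its foot, 7 mm on the box's -y side of point blue_squeeze
- purge_lever (a joint): angle in rad of the steel purge lever, about a vertical axis on a fixed grey block 84 x 84 x 40 mm. At 0 it points to the block's -x; the value grows as it turns clockwise seen from above, up to 1.7. The green idle mark on the white dial is at 0.5, thin black ticks are at 0, 1.0 and 1.5; found at 1.0 to 1.5. Friction 0.06 N m (about 1 N at the peg): it stays where it is left
- lever_peg (a point): point on the upright black peg at the end of the purge lever, 55 mm from the axis: 16 mm diameter, free from 0.056 to 0.100 above the table; this point at 0.081
- lever_axis (a point): point on the lever's vertical axis, also 0.081 above the table; axes as the grey block's
- gate (a joint): gate angle in rad about the vertical hinge at the +y end of the box's front: 0 shut, 1.57 square to the front, stop at 1.9. It swings toward the robot, clockwise seen from above. A spring pulls it shut (0.37 N m at 1.57: 2 N at the post); a sprung detent adds up to 0.5 N m against opening from about 0.6 to 1.0, then lets it pass by 1.4. Let go from wide open, it springs back to about 1.15
- gate_post (a point): grip point on the upright red post at the gate's free end: 16 mm diameter, free from 0.111 to 0.165 above the table, this point at 0.146 (fingertips may go down to 0.125). 176 mm from the hinge axis; with the gate shut, 175 mm along the box's -y and 22 mm along its -x from the hinge. The post may turn between the fingers
- gate_hinge (a point): point on the gate's vertical hinge axis, 0.146 above the table
- gate_handle: the red post with its bracket, moving with the gate; origin on the post's axis, 0.107 above the table, at the gate's top edge
- amber_bottle: loose brown bottle with a black cap, 39 mm diameter, 89 mm high, a bystander; origin at the centre of its underside
- sample_jar: loose white jar with a blue lid, 56 mm diameter, 72 mm high, a bystander; origin at the centre of its underside
- red_bottle: loose bottle with red contents and a white cap, 42 mm diameter, 94 mm high, a bystander; origin at the centre of its underside
Not all that is in view belongs to the job. Leave any purple or turquoise look-alike of the part that bears purge_lever alone.

How it is judged (in metres and radians):
On the way, in this order (a step that is already met when the one before it is completed fails the run):
1. the purge lever rests at the green idle mark (value of joint purge_lever between 0.36 and 0.64 rad and velocity of joint purge_lever between -0.1 and 0.1 rad/s), for 0.2 s.
2. the yellow catch is squeezed home against its grey post (value of joint yellow_catch above 0.01 m and contact force between the fingers and yellow_post above 1 N), for 0.1 s.
3. the blue catch is squeezed home against its grey post (value of joint blue_catch above 0.01 m and contact force between the fingers and blue_post above 1 N), for 0.1 s.
4. the gate is past its detent (value of joint gate above 1.4 rad), for 0.1 s.
At the end, for the whole second after the job is handed in: Gate held still at 1.48 rad (85 degrees) or more, the fingers pressing on the red post with over 0.8 N; purge lever within 0.14 rad of the idle mark at 0.5; both catches squeezed to over 10 of their 12 mm (value of joint gate above 1.48 rad and velocity of joint gate between -0.1 and 0.1 rad/s and contact force between the fingers and gate_handle above 0.8 N and value of joint purge_lever between 0.36 and 0.64 rad and value of joint each of yellow_catch, blue_catch above 0.01 m); the arm keeps its last pose, push and grip.
It fails at once if the yellow or blue catch is worked while the lever is off the idle mark (value of joint any of yellow_catch, blue_catch above 0.006 m and (value of joint purge_lever below 0.25 rad or value of joint purge_lever above 0.75 rad)).
It fails at once if the blue catch is worked before the yellow (value of joint blue_catch above 0.006 m and value of joint yellow_catch below 0.009 m).
It fails at once if the gate is forced before both catches are home (value of joint gate above 0.12 rad and value of joint any of yellow_catch, blue_catch below 0.009 m).
It fails at once if a bottle or the jar is shifted by more than 40 mm or tipped (distance of any of amber_bottle, sample_jar, red_bottle from where it was at the start of the episode above 0.04 m or angle between any of amber_bottle, sample_jar, red_bottle's own z axis and vertical above 0.5 rad).
It also fails if it takes over 72 s, if anything falls off the work surface, if the arm or the gripper's body presses on something with over 40 N, if the wrist force passes 120 N, or if a joint passes its speed limit or range.

## Working session

There is one attempt and no reset: what is moved stays moved. The work goes in short steps, Python scripts to look and compute and a tool call to move; the robot and the scene stay as the last step left them, time stands still between calls to the robot, and variables do not carry over. Pictures are saved under pics/ and viewed, at most 10 in all, crops included, and the job is handed in when it is done.

Besides the shell and the picture viewer there is one more tool, called in YAML: its name, and indented under it one key for each argument. carry_out: Moves the arm, as the interface text tells. Its arguments: {"type":"object","properties":{"deltas":{"type":"array"}},"required":["deltas"]}

```bash
mkdir -p pics
python3 - <<'E'
from cell import ctrl
import cv2,numpy as np
for n in ["scene","top"]:
    im=ctrl.get_image(n); cv2.imwrite(f"pics/{n}0.png",im[:,:,::-1])
    c=ctrl.calibration(n); print(n,np.round(c["mtx"],1).tolist(),np.round(c["R"],3).tolist(),np.round(c["t"],1).tolist())
s=ctrl.read_state();print(s, ctrl.grip_depth)
E
```

```text
scene [[386.8, 0.0, 323.6], [0.0, 386.8, 195.1], [0.0, 0.0, 1.0]] [[-0.736, -0.676, 0.012], [-0.403, 0.425, -0.81], [0.543, -0.602, -0.586]] [330.7, 350.4, 820.2]
top [[364.3, 0.0, 318.0], [0.0, 364.3, 197.1], [0.0, 0.0, 1.0]] [[-0.008, -1.0, -0.006], [-0.994, 0.009, -0.113], [0.113, 0.005, -0.994]] [-91.7, 549.0, 1287.6]
{'clock': 0.1, 'qpos': array([ 1.07118698,  0.62924604,  0.03844803,  1.5182455 , -0.02698776,
        0.99630707, -0.02000479]), 'qd': array([ 0.00259107, -0.00179735,  0.00014651, -0.00174652, -0.00119462,
       -0.00129348,  0.0006127 ]), 'tau': array([ 1.82552678e-03, -5.64539945e+01,  1.22995343e+00, -1.93974620e+01,
        1.12611821e-02,  5.42805632e-03,  5.69507193e-06]), 'eef_pos': array([ 273.00705586, -589.28193564,  230.49323061]), 'tool_rot': array([-3.13990499e+00,  2.83304599e-05,  4.33809106e-01]), 'force': array([ 0.33565494, -0.1977578 , -0.80236229]), 'torque': array([0.06985792, 0.00267254, 0.02125302]), 'gripper_force': 0.0, 'width': 85.53519488203219} 18.700000000000003
```

View pics/top0.png

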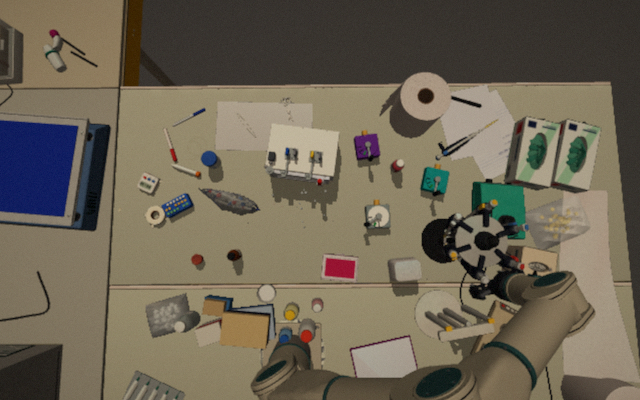

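View pics/scene0.png

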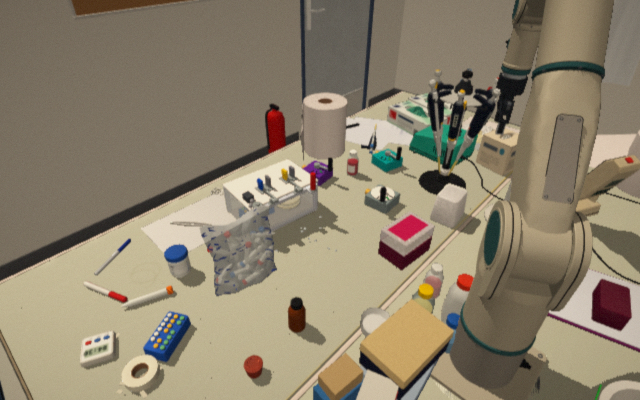

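The top view shows the box near (303,150), blue catch (291,153), yellow (315,157), red post (320,182), and the grey lever block at (377,215). In the scene view the gate faces the robot and the red post is at (313,181).

```bash
cat > h.py <<'E'
from cell import ctrl
import numpy as np,cv2
def ray(n,p,c=None):
    c=c or ctrl.calibration(n); K,R,t=map(np.array,(c["mtx"],c["R"],c["t"]))
    d=np.linalg.inv(K)@[p[0],p[1],1.]
    if n=="wrist":
        r=np.hypot(d[0],d[1]); d=np.array([*(d[:2]/max(r,1e-9)*np.sin(r)),np.cos(r)])
    return -R.T@t, R.T@d
def onz(n,p,z,c=None):
    o,d=ray(n,p,c); return o+d*(z-o[2])/d[2]
def proj(n,X):
    c=ctrl.calibration(n); x=np.array(c["R"])@X+c["t"]; u=np.array(c["mtx"])@(x/x[2]); return u[:2]
E
python3 - <<'E'
from h import *
a=cv2.imread("pics/top0.png"); 
A=cv2.resize(a[115:240,255:405],None,fx=5,fy=5,interpolation=cv2.INTER_CUBIC)
A=cv2.resize(A,(720,600)); cv2.imwrite("pics/c1.png",A)
b=cv2.imread("pics/scene0.png")
cv2.imwrite("pics/c2.png",cv2.resize(b[150:230,215:410],None,fx=4,fy=4,interpolation=cv2.INTER_CUBIC))
for nm,p,z in [("redpost",(320,182),165),("blue",(291,153),146),("yel",(315,157),146),("lever blk",(377,215),40),("c1",(275,125),110),("c2",(340,129),110),("c3",(332,182),110),("c4",(268,173),110)]: print(nm,onz("top",p,z).round())
E
```

```text
redpost [ 582. -104.  165.]
blue [684.  -8. 146.]
yel [670. -88. 146.]
lever blk [ 481. -307.   40.]
c1 [793.  51. 110.]
c2 [ 776. -175.  110.]
c3 [ 591. -145.  110.]
c4 [624.  74. 110.]
```

View pics/c1.png

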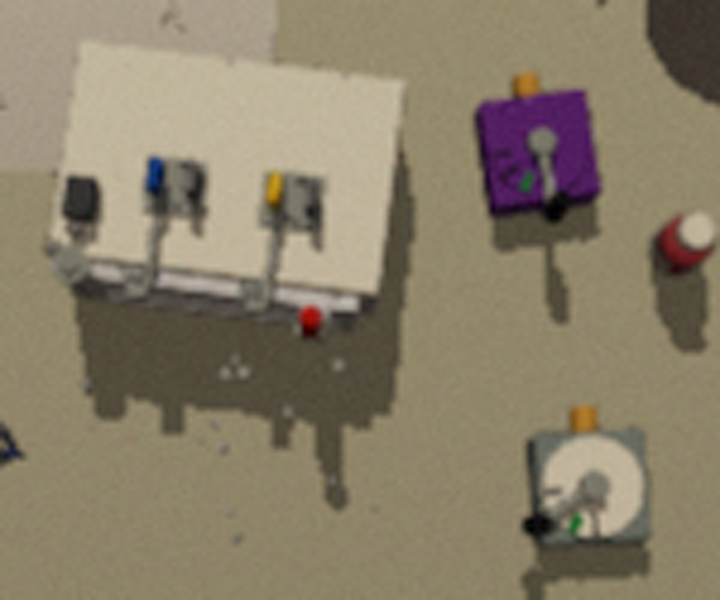

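Clear: blue tab at crop (155,178), yellow (275,190), red post (311,320). The grey lever's axis is at (592,485) and its peg at (538,525), with the green mark (576,525) on the −x side. Next I'll move the wrist camera overhead.

```bash
cat >> h.py <<'E'
from scipy.spatial.transform import Rotation as Ro
def delta(x,y,z,yaw=None):
    s=ctrl.read_state(); R=Ro.from_euler("xyz",s["tool_rot"])
    w=np.zeros(3) if yaw is None else np.degrees((R.inv()*Ro.from_euler("xyz",[np.pi,0,yaw])).as_rotvec())
    print("now",s["eef_pos"].round(1),s["tool_rot"].round(3),"rot deg",w.round(2),"shift m (tool axes now)",(R.inv().apply(np.array([x,y,z])-s["eef_pos"])/1e3).round(4))
def world2tool(yaw,d): print((Ro.from_euler("xyz",[np.pi,0,yaw]).inv().apply(d)/1e3).round(4))
E
python3 - <<'E'
from h import *
delta(300,-330,380,-0.13)
world2tool(-0.13,[210,100,0])
E
```

```text
now [ 273.  -589.3  230.5] [-3.14   0.     0.434] rot deg [-9.00e-02  3.00e-02  3.23e+01] shift m (tool axes now) [ 0.1335 -0.2242 -0.1491]
[ 0.1953 -0.1264 -0.    ]
```

carry_out:
  deltas: [0,0,0,0,0,-0.05,-1,0,0,0,0,0,-0.05,-1,0,0,0,0.022,-0.038,-0.01,-1,0,0,0,0.022,-0.038,-0.01,-1,0,0,0,0.022,-0.038,-0.01,-1,0,0,0,0.022,-0.038,-0.01,-1,0,0,0,0.022,-0.038,-0.01,-1,0,0,0,0.022,-0.038,0,-1,0,0,8,0,0,0,-1,0,0,8,0,0,0,-1,0,0,8,0,0,0,-1,0,0,8,0,0,0,-1]

```text
clock: 1.6
eef_pos: [297.0, -327.2, 381.1]
tool_rot: [-3.141, 0.0, -0.129]
force: [0.4, -0.3, 0.8]
width: 85.4
gripper_force: 0.0
```

carry_out:
  deltas: [0,0,0,0.039,-0.025,0,-1,0,0,0,0.039,-0.025,0,-1,0,0,0,0.039,-0.025,0,-1,0,0,0,0.039,-0.025,0,-1,0,0,0,0.039,-0.025,0,-1,0,0,0,0,0,0,-1,0,0,0,0,0,0,-1]

```text
clock: 2.48
eef_pos: [505.4, -228.0, 380.7]
tool_rot: [3.141, 0.002, -0.125]
force: [-1.0, -0.1, 0.3]
width: 85.7
gripper_force: 0.0
```

Run:
```python
from h import *
import pickle
c=ctrl.calibration("wrist"); im=ctrl.get_image("wrist")[:,:,::-1]; cv2.imwrite("pics/w1.png",im)
pickle.dump(c,open("w1.pkl","wb")); print(np.round(c["mtx"],1).tolist(),(-np.array(c["R"]).T@c["t"]).round(),np.round(c["R"],2).tolist())
s=ctrl.read_state();print(s["clock"],s["eef_pos"],s["tool_rot"])
```

```text
[[309.7, 0.0, 315.1], [0.0, 309.7, 196.9], [0.0, 0.0, 1.0]] [ 587. -238.  523.] [[-0.12, -0.99, 0.0], [-0.94, 0.12, 0.32], [-0.32, 0.04, -0.95]]
2.525 [ 505.11312653 -228.47213807  381.04358454] [ 3.14112204e+00  1.26541869e-03 -1.26173292e-01]
```

View pics/w1.png

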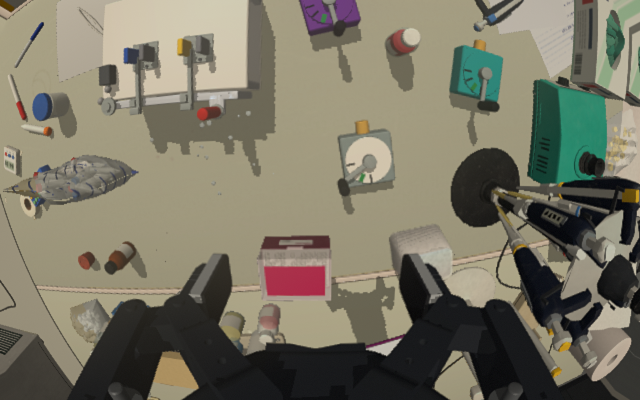

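The wrist view shows the lever block at (367,158), with its hub at (369,163) and peg at (344,187). The catches are at (131,55) blue and (183,47) yellow, and the red post is at (207,113). I'll zoom to get exact pixels.

Run:
```python
from h import *
a=cv2.imread("pics/w1.png")
A=cv2.resize(a[115:215,325:405],None,fx=5,fy=5,interpolation=cv2.INTER_CUBIC)
B=cv2.resize(a[30:130,90:250],None,fx=2.5,fy=5,interpolation=cv2.INTER_CUBIC)
cv2.imwrite("pics/c3.png",np.hstack([A,B]))
```

```text
(no output)
```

View pics/c3.png

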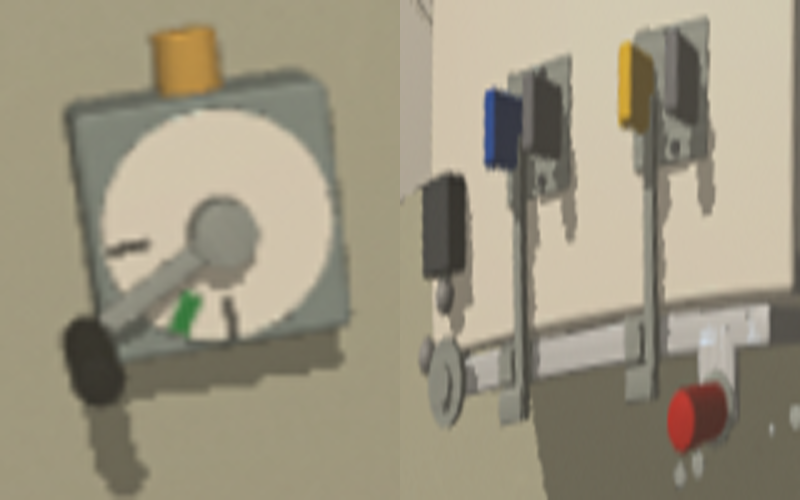

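Run:
```python
from h import *
import pickle
c=pickle.load(open("w1.pkl","rb"))
L=lambda p:(p[0]/5+325,p[1]/5+115)
B=lambda p:((p[0]-400)/2.5+90,p[1]/5+30)
for n,p,z in [("TL",(70,105),40),("TR",(322,80),40),("BR",(347,322),40),("BL",(97,357),40),("dial",(217,225),41),("hub",(223,232),56),("pegtop",(97,376),100),("green",(187,313),41),("tick0",(230,320),41),("tick1",(128,247),41)]:
    print(n,onz("wrist",L(p),z,c).round(1))
for n,p,z in [("bluetop",(491,128),146),("yeltop",(625,85),146),("bpost",(530,113),144),("ypost",(671,72),144),("redtop",(681,420),165),("hinge",(449,380),118)]:
    print(n,onz("wrist",B(p),z,c).round(1))
a=cv2.imread("pics/w1.png"); h=cv2.cvtColor(a,cv2.COLOR_BGR2HSV)
# other view triangulation check: red post top in top cam
t=cv2.imread("pics/top0.png"); ht=cv2.cvtColor(t,cv2.COLOR_BGR2HSV)
def cen(h,lo,hi,box):
    m=cv2.inRange(h,np.array(lo),np.array(hi)); x0,y0,x1,y1=box; ys,xs=np.nonzero(m[y0:y1,x0:x1]); return xs.mean()+x0,ys.mean()+y0,len(xs)
for n,lo,hi,z in [("red",(0,150,60),(10,255,255),150),("blue",(105,120,40),(130,255,255),143),("yel",(18,150,80),(32,255,255),143)]:
    p=cen(ht,lo,hi,(265,140,345,195)); print("top",n,np.round(p,1),onz("top",p[:2],z).round(1))
m=cv2.inRange(ht,np.array((0,0,0)),np.array((180,255,45)))
ys,xs=np.nonzero(m[216:232,360:373]); print("pegtop",xs.mean()+360,ys.mean()+216,onz("top",(xs.mean()+360,ys.mean()+216),90).round(1))
```

```text
TL [ 521.5 -267.2   40. ]
TR [ 521.1 -348.3   40. ]
BR [ 440.2 -351.3   40. ]
BL [ 438.3 -267.2   40. ]
dial [ 477.9 -310.    41. ]
hub [ 478.8 -309.5   56. ]
pegtop [ 451.1 -263.   100. ]
green [ 449.9 -297.8   41. ]
tick0 [ 445.8 -311.8   41. ]
tick1 [ 474.  -280.7   41. ]
bluetop [692.9   5.5 146. ]
yeltop [681.1 -77.6 146. ]
bpost [690.  -19.3 144. ]
ypost [ 678.5 -102.3  144. ]
redtop [ 588.4 -102.2  165. ]
hinge [634.2  68.1 118. ]
top red [319.5 181.   16. ] [ 588.1 -102.4  150. ]
top blue [286.9 151.1  17. ] [692.    6.3 143. ]
top yel [311.9 154.2  18. ] [680.5 -77.9 143. ]
pegtop 366.75 224.0 [ 447.2 -262.9   90. ]
```

Both views agree to about 1 mm, and the hinge computed from the red post matches the one seen (634,68). Lever axis is about (479,−309) and the peg (451,−263), 54 mm apart (55 given). Now I'll grip the peg.

Run:
```python
from h import *
delta(450.5,-263,62.5,-0.139)
```

```text
now [ 505.1 -228.5  381. ] [ 3.141e+00  1.000e-03 -1.260e-01] rot deg [0.03 0.07 0.73] shift m (tool axes now) [-0.0494  0.041   0.3186]
```

carry_out:
  deltas: [0,0,0.7,-0.025,0.0205,0.04,-1,0,0,0,-0.0244,0.0205,0.04,-1,0,0,0,0,0,0.05,-1,0,0,0,0,0,0.05,-1,0,0,0,0,0,0.05,-1,0,0,0,0,0,0.04,-1,0,0,0,0,0,0.025,-1,0,0,0,0,0,0.0,-1]

```text
clock: 3.52
eef_pos: [449.7, -262.2, 85.2]
tool_rot: [-3.141, 0.004, -0.139]
force: [0.1, 0.6, -0.3]
width: 85.4
gripper_force: 0.0
```

Run:
```python
from h import *
delta(450.5,-263,62.5,-0.139)
cv2.imwrite("pics/w2.png",ctrl.get_image("wrist")[:,:,::-1])
```

```text
now [ 449.7 -262.2   85.2] [-3.141  0.004 -0.139] rot deg [-0.04  0.22  0.01] shift m (tool axes now) [0.001  0.0007 0.0227]
```

View pics/w2.png

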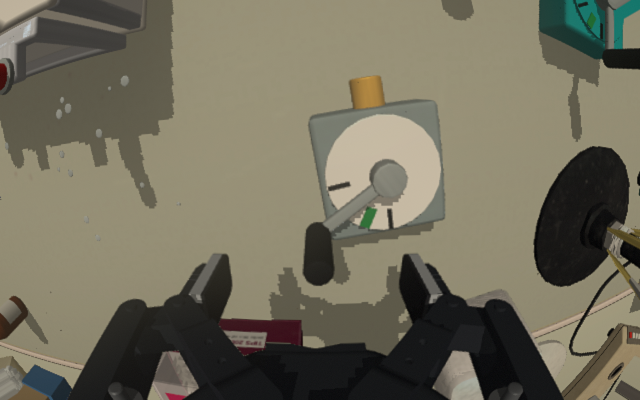

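The peg (318,250) lies midway between the fingers and the lever is at about 1.1, so I'll go down and close.

carry_out:
  deltas: [0,0,0,0.001,0.0007,0.012,-1,0,0,0,0,0,0.0105,-1,0,0,0,0,0,0,1,0,0,0,0,0,0,1,0,0,0,0,0,0,1,0,0,0,0,0,0,1,0,0,0,0,0,0,1,0,0,0,0,0,0,1]

```text
clock: 4.58
eef_pos: [453.6, -263.4, 64.3]
tool_rot: [3.141, -0.002, -0.137]
force: [0.7, -2.0, 3.0]
width: 14.9
gripper_force: 58.4
```

Run:
```python
from h import *
s=ctrl.read_state();print(s["width"],s["gripper_force"],s["eef_pos"],s["force"])
p=np.array([s["eef_pos"][0],s["eef_pos"][1]]);ax=np.array([479,-309.3]);d=p-ax;print(np.hypot(*d),np.arctan2(d[1],-d[0]))
a0=np.arctan2(d[1],-d[0]);r=55
A=np.linspace(a0,0.42,9); P=np.c_[ax[0]-r*np.cos(A),ax[1]+r*np.sin(A),0*A]
P[0,:2]=p
for q in np.diff(P,axis=0): world2tool(-0.139,q)
```

```text
14.876591458629267 58.415284752845764 [ 453.61399162 -263.38482728   64.27150101] [ 0.71552881 -2.04814527  2.98001122]
52.46572697766181 1.0657375388158354
[-0.005   0.0008  0.    ]
[-0.0032  0.0031  0.    ]
[-0.0029  0.0033  0.    ]
[-0.0027  0.0035  0.    ]
[-0.0024  0.0038  0.    ]
[-0.0021  0.0039  0.    ]
[-0.0017  0.0041  0.    ]
[-0.0014  0.0042  0.    ]
```

carry_out:
  deltas: [0,0,0,-0.0025,0.001,0,1,0,0,0,-0.0032,0.0031,0,1,0,0,0,-0.0029,0.0033,0,1,0,0,0,-0.0027,0.0035,0,1,0,0,0,-0.0024,0.0038,0,1,0,0,0,-0.0021,0.0039,0,1,0,0,0,-0.0017,0.0041,0,1,0,0,0,-0.0014,0.0042,0,1,0,0,0,0,0,0,1,0,0,0,0,0,0,1]

```text
clock: 5.82
eef_pos: [429.6, -283.3, 64.1]
tool_rot: [-3.138, 0.003, -0.134]
force: [-0.8, 5.5, 10.7]
width: 14.9
gripper_force: 60.5
```

Run:
```python
from h import *
s=ctrl.read_state();print(s["clock"],s["width"],s["gripper_force"],s["eef_pos"],s["force"])
d=s["eef_pos"][:2]-np.array([479,-309.3]);print(np.hypot(*d),np.arctan2(d[1],-d[0]))
im=ctrl.get_image("wrist")[:,:,::-1]
cv2.imwrite("pics/w3.png",cv2.resize(im[60:290,260:480],None,fx=2.5,fy=2.5,interpolation=cv2.INTER_CUBIC))
```

```text
5.825 14.861207766672186 60.4683119058609 [ 429.61447542 -283.33502699   64.13249281] [-0.80775534  5.49429505 10.67937949]
55.79524945368318 0.4840432299394785
```

View pics/w3.png

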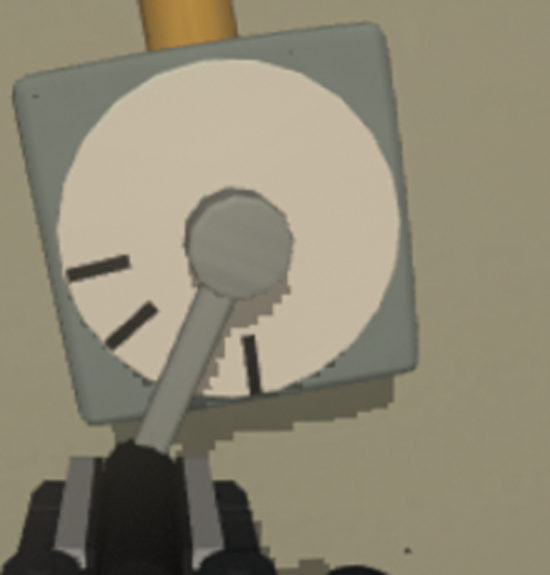

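Run:
```python
from h import *
f=lambda p,z:onz("wrist",(p[0]/2.5+260,p[1]/2.5+60),z)[:2]
C=f((229,228),41); an=lambda a,b:np.arctan2((b-a)[1],-(b-a)[0])
H=f((238,243),56); print("centre",C,H)
print("ticks",[an(C,f(p,41)).round(3) for p in [(252,365),(132,326),(98,268)]])
print("lever", [an(f((238,243),z),f((152,440),z)).round(3) for z in (50,56)], [an(C,f((152,440),z)).round(3) for z in (48,52)])
```

```text
centre [ 479.54512902 -309.3229903 ] [ 479.19554926 -309.42590343]
ticks [np.float64(-0.065), np.float64(0.891), np.float64(1.398)]
lever [np.float64(0.507), np.float64(0.507)] [np.float64(0.471), np.float64(0.486)]
```

Lever reads about 0.57; I'll turn it 0.07 more, then release and rise.

carry_out:
  deltas: [0,0,0,-0.0006,0.002,0,1,0,0,0,-0.0006,0.002,0,1,0,0,0,0,0,0,1,0,0,0,0,0,0,1,0,0,0,0,0,0,-1,0,0,0,0,0,0,-1,0,0,0,0,0,0,-1,0,0,0,0,0,0,-1,0,0,0,0,0,-0.03,-1,0,0,0,0,0,-0.05,-1,0,0,0,0,0,-0.05,-1,0,0,0,0,0,-0.02,-1]

```text
clock: 7.38
eef_pos: [429.7, -291.5, 216.8]
tool_rot: [3.14, -0.004, -0.137]
force: [-1.3, 0.2, -0.6]
width: 85.4
gripper_force: 0.0
```

Run:
```python
from h import *
im=ctrl.get_image("wrist")[:,:,::-1]
cv2.imwrite("pics/w4.png",cv2.resize(im[60:290,260:480],None,fx=2.5,fy=2.5,interpolation=cv2.INTER_CUBIC))
print(ctrl.read_state()["clock"])
delta(678.8,-96.1,210,-0.139)
```

```text
7.425
now [ 430.4 -291.9  218.1] [ 3.139 -0.006 -0.137] rot deg [ 0.17 -0.36  0.09] shift m (tool axes now) [ 0.2192 -0.228   0.0088]
```

View pics/w4.png

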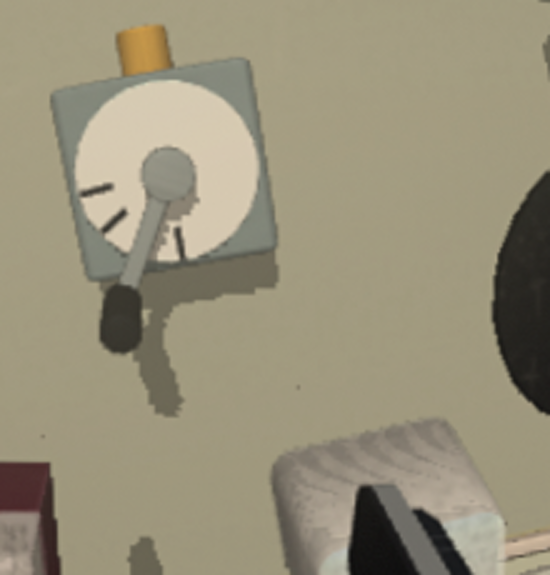

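Run:
```python
from h import *
f=lambda p,z:onz("wrist",(p[0]/2.5+260,p[1]/2.5+60),z)[:2]
an=lambda a,b:np.arctan2((b-a)[1],-(b-a)[0])
C=f((167,170),41); print(C)
t=np.array([an(C,f(p,41)) for p in [(181,243),(114,221),(96,190)]])-[0,1,1.5]
P=f((121,333),100); A=np.array([479.3,-309.3]); print("offset",t,"lever",an(f((168,173),55),f((125,285),55)),"peg",an(A,P),an(C,P),P,np.hypot(*(P-A)))
```

```text
[ 479.5296387  -310.77421156]
offset [-0.05825073 -0.06485619 -0.06789361] lever 0.4962839185268766 peg 0.4515111541925927 0.47380173727802016 [ 430.57241675 -285.67101065] 54.15446894889204
```

Lever is about 0.53, over the green mark. On to yellow with the fingers partly closed.

carry_out:
  deltas: [0,0,0,0.0313,-0.0326,0,-1,0,0,0,0.0313,-0.0326,0,-1,0,0,0,0.0313,-0.0326,0,-1,0,0,0,0.0313,-0.0326,0,-0.45,0,0,0,0.0313,-0.0326,0,-0.45,0,0,0,0.0313,-0.0326,0,-0.45,0,0,0,0.0313,-0.0326,0,-0.45,0,0,0,0,0,0,-0.45,0,0,0,0,0,0,-0.45,0,0,0,0,0,0,-0.45]

```text
clock: 8.68
eef_pos: [675.8, -96.2, 213.6]
tool_rot: [3.14, 0.001, -0.139]
force: [-0.1, -0.7, 0.4]
width: 61.6
gripper_force: 0.0
```

Run:
```python
from h import *
delta(678.8,-96.1,120,-0.139)
im=ctrl.get_image("wrist")[:,:,::-1]
cv2.imwrite("pics/w5.png",im)
h=cv2.cvtColor(np.ascontiguousarray(im),cv2.COLOR_BGR2HSV)
for n,lo,hi in [("blue",(105,120,40),(130,255,255)),("yel",(18,150,80),(32,255,255)),("red",(0,170,60),(8,255,255))]:
    m=cv2.inRange(h,np.array(lo),np.array(hi)); k,l,st,ce=cv2.connectedComponentsWithStats(m)
    for i in np.argsort(-st[1:,4])[:2]+1: print(n,st[i],onz("wrist",ce[i],140).round(1))
```

```text
now [675.8 -96.2 213.6] [ 3.14e+00  1.00e-03 -1.39e-01] rot deg [ 0.07  0.06 -0.01] shift m (tool axes now) [ 0.003  -0.0006  0.0936]
blue [ 28 197  21  36 526] [706.9 195.4 140. ]
blue [ 38 273  30  41 321] [609.8 229.9 140. ]
yel [282 183  12  37 395] [684.8 -76.3 140. ]
yel [475 246  14  19 233] [ 611. -236.  140.]
red [327 277  19  48 747] [ 588.4 -101.   140. ]
red [  6 186  12  23  83] [733.2 239.  140. ]
```

View pics/w5.png

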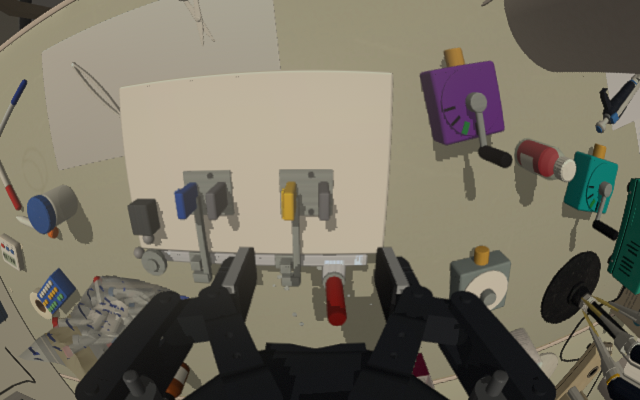

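The yellow tab and its post are centred ahead (289/324, 200) and match the estimate; the row of tabs is square to the tool. Descend and squeeze.

carry_out:
  deltas: [0,0,0,0.003,-0.0006,0.03,-0.45,0,0,0,0,0,0.03,-0.45,0,0,0,0,0,0.0335,-0.45,0,0,0,0,0,0,-0.45,0,0,0,0,0,0,1,0,0,0,0,0,0,1,0,0,0,0,0,0,1,0,0,0,0,0,0,1,0,0,0,0,0,0,1,0,0,0,0,0,0,1,0,0,0,0,0,0,1]

```text
clock: 10.1
eef_pos: [680.9, -96.7, 123.2]
tool_rot: [3.139, -0.004, -0.139]
force: [-2.3, -2.8, 6.5]
width: 20.0
gripper_force: 61.9
```

Width 20 (the 16 mm peg read 14.9), so yellow is home at 22 mm. Release, and move to above blue.

carry_out:
  deltas: [0,0,0,0,0,0,-0.45,0,0,0,0,0,0,-0.45,0,0,0,0,0,0,-0.45,0,0,0,0,0,0,-0.45,0,0,0,0,0,-0.045,-0.45,0,0,0,0,0,-0.02,-0.45,0,0,0,0,-0.042,0,-0.45,0,0,0,0,-0.042,0,-0.45,0,0,0,0,0,0,-0.45,0,0,0,0,0,0,-0.45]

```text
clock: 11.35
eef_pos: [691.2, -11.6, 185.2]
tool_rot: [3.14, 0.0, -0.137]
force: [-0.4, -0.7, -0.3]
width: 61.7
gripper_force: 0.0
```

Run:
```python
from h import *
delta(690.3,-12.7,120,-0.139)
im=ctrl.get_image("wrist")[:,:,::-1]
cv2.imwrite("pics/w6.png",im)
h=cv2.cvtColor(np.ascontiguousarray(im),cv2.COLOR_BGR2HSV)
for n,lo,hi in [("blue",(105,120,40),(130,255,255)),("yel",(18,150,80),(32,255,255)),("red",(0,170,60),(8,255,255))]:
    m=cv2.inRange(h,np.array(lo),np.array(hi)); k,l,st,ce=cv2.connectedComponentsWithStats(m)
    for i in np.argsort(-st[1:,4])[:3]+1: print(n,st[i],onz("wrist",ce[i],140).round(1))
```

```text
now [691.2 -11.6 185.2] [ 3.14   0.    -0.137] rot deg [0.07 0.01 0.13] shift m (tool axes now) [-0.0008  0.0012  0.0652]
blue [ 50 207  28  42 811] [713.1 206.  140. ]
blue [ 56 287  38  45 421] [624.4 243.3 140. ]
blue [279 207  13  34 351] [693.6   7.8 140. ]
yel [413 198  26  42 750] [684.2 -87.5 140. ]
yel [522  62  15  17 204] [ 782.4 -176.3  140. ]
yel [531 254  14  19 196] [ 623.9 -197.9  140. ]
red [ 19 192  15  26 108] [740.8 253.5 140. ]
red [ 87 347   6  10  45] [562.9 264.5 140. ]
red [128 296   6   5  18] [641.3 157.3 140. ]
```

View pics/w6.png

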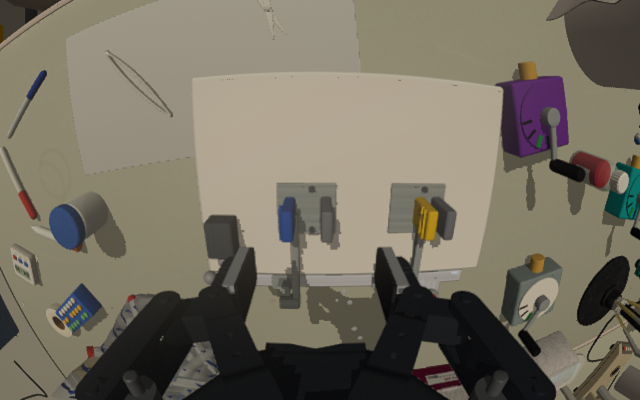

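Yellow now stands against its post (425/445,218); blue tab (288,220) is still open and the dark housing (222,236) is near the finger. I'll narrow the opening before going down.

carry_out:
  deltas: [0,0,0,-0.0008,0.001,0,-0.3,0,0,0,0,0,0,-0.3,0,0,0,0,0,0.03,-0.3,0,0,0,0,0,0.035,-0.3,0,0,0,0,0,0,-0.3,0,0,0,0,0,0,1,0,0,0,0,0,0,1,0,0,0,0,0,0,1,0,0,0,0,0,0,1,0,0,0,0,0,0,1,0,0,0,0,0,0,1,0,0,0,0,0,0,1]

```text
clock: 12.9
eef_pos: [691.1, -12.3, 122.7]
tool_rot: [-3.141, -0.002, -0.138]
force: [-2.5, -0.3, 5.0]
width: 19.8
gripper_force: 62.7
```

carry_out:
  deltas: [0,0,0,0,0,0,-0.3,0,0,0,0,0,0,-0.3,0,0,0,0,0,0,-0.3,0,0,0,0,0,-0.04,-0.3,0,0,0,0,0,-0.04,-0.3]

```text
clock: 13.52
eef_pos: [690.2, -12.1, 200.7]
tool_rot: [3.141, 0.001, -0.137]
force: [0.4, -0.3, -0.0]
width: 55.5
gripper_force: 0.0
```

Run:
```python
from h import *
delta(588.2,-102.3,200,-0.139)
```

```text
now [690.2 -12.1 200.7] [ 3.141e+00  1.000e-03 -1.370e-01] rot deg [0.03 0.06 0.11] shift m (tool axes now) [-0.0887  0.1033  0.0009]
```

carry_out:
  deltas: [0,0,0,-0.0297,0.0343,0,-0.3,0,0,0,-0.0295,0.0345,0,-0.3,0,0,0,-0.0295,0.0345,0,-0.3,0,0,0,0,0,0,-0.3,0,0,0,0,0,0,-0.3]

```text
clock: 14.15
eef_pos: [589.3, -101.8, 200.7]
tool_rot: [-3.141, -0.001, -0.137]
force: [0.2, 1.1, 0.6]
width: 55.5
gripper_force: 0.0
```

Run:
```python
from h import *
im=ctrl.get_image("wrist")[:,:,::-1]
h=cv2.cvtColor(np.ascontiguousarray(im),cv2.COLOR_BGR2HSV)
m=cv2.inRange(h,np.array((0,170,60)),np.array((8,255,255))); k,l,st,ce=cv2.connectedComponentsWithStats(m)
for i in np.argsort(-st[1:,4])[:3]+1: print(st[i],onz("wrist",ce[i],140).round(1))
for p in [(0,170,60)]: pass
m=cv2.inRange(h,np.array((105,120,40)),np.array((130,255,255))); k,l,st,ce=cv2.connectedComponentsWithStats(m)
for i in np.argsort(-st[1:,4])[:4]+1: print("b",st[i],onz("wrist",ce[i],146).round(1))
delta(588.2,-102.3,128.5,-0.139)
```

```text
[304 202  23  39 556] [583.5 -98.9 140. ]
[ 14 265   5   8  35] [562.7 269.3 140. ]
[615 326   2   4   8] [ 336.2 -524.2  140. ]
b [  4 139  19  39 571] [684.7 180.3 146. ]
b [ 14 232  28  33 253] [588.8 206.8 146. ]
b [151  81   8  29 181] [693.4  -3.8 146. ]
b [  0  32  16  25 118] [794.5 161.8 146. ]
now [ 589.6 -101.1  200.5] [-3.141e+00 -1.000e-03 -1.360e-01] rot deg [-0.05 -0.07  0.19] shift m (tool axes now) [-0.0013  0.0015  0.072 ]
```

carry_out:
  deltas: [0,0,0,-0.001,0.001,0.035,-0.3,0,0,0,0,0,0.0365,-0.3,0,0,0,0,0,0,-0.3,0,0,0,0,0,0,1,0,0,0,0,0,0,1,0,0,0,0,0,0,1,0,0,0,0,0,0,1,0,0,0,0,0,0,1,0,0,0,0,0,0,1]

```text
clock: 15.32
eef_pos: [589.1, -101.8, 130.6]
tool_rot: [-3.14, -0.004, -0.136]
force: [0.2, 3.0, 7.0]
width: 14.7
gripper_force: 58.7
```

Run:
```python
from h import *
H=np.array([634.3,67.9]); P0=np.array([588.2,-102.3])
d=P0-H; print(np.hypot(*d))
s=ctrl.read_state();print(s["eef_pos"],s["width"])
def pos(g): # clockwise
    c,n=np.cos(g),np.sin(g); return np.r_[H+[c*d[0]+n*d[1],-n*d[0]+c*d[1]],0]
G=np.arange(0,1.81,0.1)
for a,b in zip(G[:-1],G[1:]): print(b.round(2),pos(b)[:2].round(), end=" ");world2tool(-0.138,pos(b)-pos(a))
```

```text
176.33278197771392
[ 589.09689713 -101.77744332  130.55855367] 14.685158537908672
0.1 [571. -97.] [-0.0174 -0.0031 -0.    ]
0.2 [555. -90.] [-0.017  -0.0048 -0.    ]
0.3 [540. -81.] [-0.0164 -0.0065 -0.    ]
0.4 [526. -71.] [-0.0157 -0.0081 -0.    ]
0.5 [512. -59.] [-0.0148 -0.0096 -0.    ]
0.6 [500. -47.] [-0.0137 -0.011  -0.    ]
0.7 [489. -33.] [-0.0126 -0.0124 -0.    ]
0.8 [480. -18.] [-0.0113 -0.0135 -0.    ]
0.9 [472.  -2.] [-0.0099 -0.0146 -0.    ]
1.0 [466.  15.] [-0.0084 -0.0155 -0.    ]
1.1 [462.  32.] [-0.0068 -0.0163 -0.    ]
1.2 [459.  49.] [-0.0051 -0.0169 -0.    ]
1.3 [458.  67.] [-0.0034 -0.0173 -0.    ]
1.4 [459.  84.] [-0.0017 -0.0175 -0.    ]
1.5 [461. 102.] [ 0.0001 -0.0176 -0.    ]
1.6 [466. 119.] [ 0.0019 -0.0175 -0.    ]
1.7 [471. 136.] [ 0.0036 -0.0173 -0.    ]
1.8 [479. 151.] [ 0.0053 -0.0168 -0.    ]
```

carry_out:
  deltas: [0,0,0,-0.0174,-0.0031,0,1,0,0,0,-0.017,-0.0048,0,1,0,0,0,-0.0164,-0.0065,0,1,0,0,0,-0.0157,-0.0081,0,1,0,0,0,-0.0148,-0.0096,0,1,0,0,0,-0.0137,-0.011,0,1,0,0,0,0,0,0,1]

```text
clock: 16.2
eef_pos: [499.8, -49.1, 130.5]
tool_rot: [3.14, -0.004, -0.14]
force: [0.9, -4.9, 6.6]
width: 14.7
gripper_force: 59.4
```

```bash
cat >> h.py <<'E'
def gate():
    H=np.array([634.3,67.9]);s=ctrl.read_state();d=s["eef_pos"][:2]-H
    a=np.arctan2(d[1],d[0]); a0=np.arctan2(-102.3-67.9,588.2-634.3)
    print("gate",round((a0-a)%(2*np.pi),3),np.hypot(*d).round(1),s["width"],s["gripper_force"],s["force"],s["eef_pos"],s["tool_rot"],s["qpos"].round(2))
E
python3 -c "
from h import *
gate()"
```

```text
gate 0.59 178.3 14.652495865314881 59.43863868713379 [ 0.94952731 -4.87944917  6.64525742] [499.8311569  -49.11711378 130.50156765] [ 3.13969775 -0.00362083 -0.13975247] [ 0.07  0.57 -0.04  2.02  0.05  0.54 -1.72]
```

carry_out:
  deltas: [0,0,0,-0.0126,-0.0124,0,1,0,0,0,-0.0113,-0.0135,0,1,0,0,0,-0.0099,-0.0146,0,1,0,0,0,-0.0084,-0.0155,0,1,0,0,0,-0.0068,-0.0163,0,1,0,0,0,-0.0051,-0.0169,0,1,0,0,0,0,0,0,1]

```text
clock: 17.08
eef_pos: [451.8, 47.2, 129.8]
tool_rot: [3.137, 0.01, -0.138]
force: [-13.9, -3.8, 27.7]
width: 14.1
gripper_force: 62.7
```

```bash
python3 -c "
from h import *
gate()"
```

```text
gate 1.193 183.7 14.125002215551165 62.65929043292999 [-13.93983778  -3.77281002  27.7156734 ] [451.82040873  47.19154638 129.77445217] [ 3.13739735  0.00996048 -0.13802864] [-0.15  0.53 -0.02  2.14  0.03  0.49 -1.9 ]
```

carry_out:
  deltas: [0,0,0,0,0,0,1,0,0,0,0,0,0,1]

```text
clock: 17.32
eef_pos: [451.9, 46.0, 129.8]
tool_rot: [3.137, 0.01, -0.139]
force: [-14.5, -2.7, 26.8]
width: 14.7
gripper_force: 62.4
```

```bash
python3 -c "
from h import *
gate()
print(ctrl.read_state()['torque'],ctrl.read_state()['qd'].round(3))
for p in [(200,190),(230,190),(245,195),(260,210),(230,213)]: print(p,onz('top',p,40).round())
im=ctrl.get_image('wrist')[:,:,::-1]
h=cv2.cvtColor(np.ascontiguousarray(im),cv2.COLOR_BGR2HSV)
m=cv2.inRange(h,np.array((0,150,50)),np.array((8,255,255))); k,l,st,ce=cv2.connectedComponentsWithStats(m)
for i in np.argsort(-st[1:,4])[:4]+1: print(st[i],onz('wrist',ce[i],155).round(1))
cv2.imwrite('pics/w7.png',im); t=ctrl.get_image('top')[:,:,::-1]; cv2.imwrite('pics/t7.png',t)
a=cv2.imread('pics/top0.png').astype(int); dd=np.abs(a-t).max(2)[185:215,195:262]>25; print([''.join('#' if v else '.' for v in r[::1]) for r in dd[::3]])
"
```

```text
gate 1.187 183.7 14.66599013989726 62.406853437423706 [-14.53336235  -2.74922193  26.80745417] [451.94926191  46.03275863 129.76536629] [ 3.13692618  0.00987591 -0.13939252] [-0.15  0.53 -0.02  2.14  0.03  0.49 -1.9 ]
[-0.75112745  3.01547321 -0.22829269] [ 0.001 -0.005 -0.     0.006  0.001 -0.023 -0.001]
(200, 190) [577. 329.  40.]
(230, 190) [576. 221.  40.]
(245, 195) [557. 166.  40.]
(260, 210) [502. 112.  40.]
(230, 213) [493. 219.  40.]
[ 298  219   35   79 2250] [466.2  44.8 155. ]
[ 90 309  22  19 214] [435.  181.3 155. ]
[ 97 306   4   4  10] [443.8 178.9 155. ]
[ 92 305   4   3   7] [445.1 182.2 155. ]
['...................................................................', '...................................................................', '...................................................................', '...................................................................', '...................................................................', '.............................................#.#.....####..........', '.......................................##.#.#..##############......', '.......................................##..##.############..###...#', '......................................###.#######################.#', '.....................................######################..######']
```

Something loads the tool (−14 N in x, 27 N in z), so the post has probably worked to the pad edge. The gate stays at about 1.15 by itself, so I'll open, check, and regrip centred.

carry_out:
  deltas: [0,0,0,0,0,0,-0.3,0,0,0,0,0,0,-0.3,0,0,0,0,0,0,-0.3,0,0,0,0,0,0,-0.3]

```text
clock: 17.92
eef_pos: [457.9, 48.2, 128.7]
tool_rot: [3.141, -0.0, -0.137]
force: [0.1, -0.9, 1.1]
width: 55.7
gripper_force: 0.5
```

```bash
cat > red.py <<'E'
from h import *
gate()
c=ctrl.calibration("wrist"); im=np.ascontiguousarray(ctrl.get_image('wrist')[:,:,::-1])
h=cv2.cvtColor(im,cv2.COLOR_BGR2HSV)
m=cv2.inRange(h,np.array((0,150,50)),np.array((8,255,255))); k,l,st,ce=cv2.connectedComponentsWithStats(m)
i=np.argmax(st[1:,4])+1; print(st[i])
ys,xs=np.nonzero(l==i)
for r in range(ys.min(),ys.max()+1,8): q=xs[ys==r]; print(r,q.min(),q.max(),im[r,(q.min()+q.max())//2])
x0,y0=xs.mean(),ys.min()
# ray of topmost/bottommost and top-face
for v in (ys.min()+2,ys.max()-2):
    print(v,[onz("wrist",(xs[ys==v].mean(),v),z,c).round(1) for z in (111,165)])
E
python3 red.py
```

```text
gate 1.195 177.5 55.664014371377576 0.48256415873765945 [ 0.1429215  -0.86312644  1.133587  ] [457.88077649  48.2054613  128.72712723] [ 3.14132074e+00 -6.95173363e-05 -1.37141373e-01] [-0.15  0.53 -0.02  2.13  0.03  0.48 -1.9 ]
[ 338  220   43   78 2300]
220 347 354 [ 37  43 123]
228 338 362 [ 35  42 123]
236 338 364 [ 33  39 124]
244 339 368 [ 31  38 125]
252 340 371 [ 28  33 124]
260 341 374 [ 25  31 123]
268 343 377 [ 22  29 135]
276 344 379 [ 24  31 175]
284 345 379 [ 20  27 168]
292 349 375 [ 19  26 161]
222 [array([468.7,  27.2, 111. ]), array([492.5,  30.7, 165. ])]
295 [array([416.8,  24.9, 111. ]), array([458. ,  29.2, 165. ])]
```

Run:
```python
from h import *
import math
p=onz("wrist",(362,283.5),165);print(p)
H=np.array([634.3,67.9]);d=p[:2]-H;print(np.hypot(*d))
u=d/np.hypot(*d)*176.3;q=H+u;print(q)
delta(q[0],q[1],128.5,-0.139)
```

```text
[463.91674345  28.43558804 165.        ]
174.89395051146542
[462.54695741  28.11831625]
now [457.8  48.2 128.7] [ 3.141  0.    -0.137] rot deg [0.01 0.   0.11] shift m (tool axes now) [0.0075 0.0193 0.0002]
```

carry_out:
  deltas: [0,0,0,0.0035,0.0097,-0.0015,-0.3,0,0,0,0.0035,0.0097,-0.0015,-0.3,0,0,0,0,0,0,-0.3,0,0,0,0,0,0,1,0,0,0,0,0,0,1,0,0,0,0,0,0,1,0,0,0,0,0,0,1,0,0,0,0,0,0,1]

```text
clock: 18.98
eef_pos: [461.1, 28.4, 131.8]
tool_rot: [3.141, 0.002, -0.136]
force: [-4.0, -1.5, 1.9]
width: 14.6
gripper_force: 58.9
```

Run:
```python
from h import *
gate()
H=np.array([634.3,67.9]);s=ctrl.read_state();d=s["eef_pos"][:2]-H;d=d/np.hypot(*d)*176.3
def pos(g):
    c,n=np.cos(g),np.sin(g); return np.r_[c*d[0]+n*d[1],-n*d[0]+c*d[1],0]
for k in range(8): world2tool(-0.138,pos(.08*(k+1))-pos(.08*k))
```

```text
gate 1.082 177.6 14.571721204570762 58.91539692878723 [-4.0129218  -1.54627625  1.94790653] [461.11916053  28.38070886 131.76085738] [ 3.14126419e+00  1.54639559e-03 -1.36463721e-01] [-0.1   0.53 -0.03  2.12  0.03  0.49 -1.86]
[-0.0045 -0.0134 -0.    ]
[-0.0034 -0.0137 -0.    ]
[-0.0023 -0.0139 -0.    ]
[-0.0012 -0.0141 -0.    ]
[-0.     -0.0141 -0.    ]
[ 0.0011 -0.0141 -0.    ]
[ 0.0022 -0.0139 -0.    ]
[ 0.0033 -0.0137 -0.    ]
```

carry_out:
  deltas: [0,0,0,-0.0045,-0.0134,0,1,0,0,0,-0.0034,-0.0137,0,1,0,0,0,-0.0023,-0.0139,0,1,0,0,0,-0.0012,-0.0141,0,1,0,0,0,0,0,0,1]

```text
clock: 19.6
eef_pos: [456.3, 86.0, 131.7]
tool_rot: [3.142, 0.004, -0.134]
force: [-7.7, -0.9, 5.8]
width: 14.3
gripper_force: 59.8
```

```bash
python3 -c "
from h import *
gate()"
```

```text
gate 1.408 179.0 14.296338086633522 59.832258224487305 [-7.69432771 -0.92831101  5.78085394] [456.25803313  86.0080854  131.70287436] [ 3.14158965  0.0035211  -0.13410741] [-0.23  0.53 -0.02  2.12  0.02  0.5  -1.97]
```

carry_out:
  deltas: [0,0,0,0,-0.0141,0,1,0,0,0,0.0011,-0.0141,0,1,0,0,0,0.0022,-0.0139,0,1,0,0,0,0.0008,-0.0035,0,1,0,0,0,0,0,0,1,0,0,0,0,0,0,1,0,0,0,0,0,0,1,0,0,0,0,0,0,1]

```text
clock: 20.6
eef_pos: [467.4, 130.0, 131.6]
tool_rot: [-3.141, 0.002, -0.135]
force: [-4.9, 1.5, 2.9]
width: 14.5
gripper_force: 59.6
```

```bash
cat >> red.py <<'E'
v=ys.max()-12; q=xs[ys==v]; print("top face approx",onz("wrist",((q.min()+q.max())/2,v),165,c))
t=np.ascontiguousarray(ctrl.get_image('top')[:,:,::-1]); cv2.imwrite('pics/t9.png',t); ht=cv2.cvtColor(t,cv2.COLOR_BGR2HSV)
for n,lo,hi,z in [("blue",(105,120,40),(130,255,255),143),("yel",(18,150,80),(32,255,255),143)]:
    mm=cv2.inRange(ht,np.array(lo),np.array(hi))[140:170,275:340]; yy,xx=np.nonzero(mm)
    if len(xx): print(n,len(xx),onz("top",(xx.mean()+275,yy.mean()+140),z).round(1))
for n,(x,y,w,hh) in {"amber":(225,247,20,20)}.items():
    a=cv2.imread('pics/top0.png'); print(n,"maxdiff",np.abs(a[y:y+hh,x:x+w].astype(int)-t[y:y+hh,x:x+w]).mean())
for n,p in {"jar":(200,150,20,18),"redb":(389,158,18,16),"lever":(360,195,32,40)}.items():
    x,y,w,hh=p; print(n,np.abs(a[y:y+hh,x:x+w].astype(int)-t[y:y+hh,x:x+w]).mean())
E
python3 red.py
```

```text
gate 1.662 178.1 14.479061084280966 59.611555337905884 [-4.85850236  1.49759178  2.87245887] [467.38265109 129.99406318 131.64448572] [-3.14107035e+00  1.79285219e-03 -1.34835484e-01] [-0.32  0.55 -0.01  2.06  0.01  0.53 -2.04]
[ 299  228   34   78 2148]
228 312 317 [ 45  52 124]
236 304 326 [ 33  39 124]
244 302 328 [ 32  38 124]
252 302 328 [ 30  36 123]
260 301 329 [ 28  33 124]
268 301 330 [ 25  31 123]
276 300 331 [ 23  29 130]
284 299 331 [ 25  31 177]
292 299 332 [ 22  29 170]
300 304 328 [ 19  26 162]
230 [array([474.8, 129.4, 111. ]), array([499.4, 126.1, 165. ])]
303 [array([422. , 136.9, 111. ]), array([464.1, 131.1, 165. ])]
top face approx [469.58004614 130.14752933 165.        ]
blue 16 [688.6  -4.8 143. ]
yel 17 [678.9 -88.9 143. ]
amber maxdiff 30.1525
jar 2.9851851851851854
redb 3.896990740740741
lever 7.703385416666666
```

```bash
python3 -c "
from h import *
a=cv2.imread('pics/scene0.png').astype(int); t=ctrl.get_image('scene')[:,:,::-1].astype(int)
for n,(x,y,w,h) in dict(amber=(284,294,26,40),jar=(160,242,32,38),redb=(344,148,18,30)).items(): print(n,np.abs(a[y:y+h,x:x+w]-t[y:y+h,x:x+w]).mean().round(2))
gate()
print(ctrl.finish_job())"
```

```text
amber 7.75
jar 8.53
redb 9.31
gate 1.662 178.1 14.27110306715418 59.61138725280762 [-6.1887205   0.30525769  3.38405179] [467.38971145 130.00274224 131.66717201] [-3.14104412e+00  1.77742848e-03 -1.34853432e-01] [-0.32  0.55 -0.01  2.06  0.01  0.53 -2.04]
the job is handed in; nothing more can be done
None
```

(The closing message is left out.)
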